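# Fit the guard rod of the spice rack

## Task

Fit the spice rack's guard rod: from the rack's right-hand end, thread its rounded tip through the first cheek and the sliding middle divider, drawing the divider into line, and let go so that the rod rests in these two with its collar still well clear of the rack. Then push on its wooden knob until the rod has gone through the last cheek and the brass collar sits against the first. Work gently, without forcing the rod against the wood, and do not knock over or push about the jars or the other things on the worktop.

Things in the scene. Friction and masses are not known exactly. Their poses are not given: they have to be found in the camera images.
- rack: Fixed wooden spice rack, 88 mm high, x -52 to 72, y -98 to 98. Origin on the worktop under the middle of the cheeks; x to its back (open front faces -x), y to its left end, z up. Two fixed cheeks at y = -80, +80 and a sliding divider at y = 0, each 12 mm thick in y, x -50 to 50, with a 14 mm through hole at x = -34, z = 64. A closed back at x = 62 to 70; a jar in each bay behind the line of holes.
- hole_near (a point): Centre of the first hole on the outer -y face of the first (right-hand) cheek: (-34, -86, 64) mm in the rack's frame; axes as the rack's. The rod goes in along +y. The middle divider's near face is 74 mm beyond. The divider slides in x (about 2 N) and starts anywhere up to 9 mm to the front or back of the line, which is not measured: see or feel it, and draw it with the rod.
- hole_far (a point): Centre of the third hole on the outer +y face of the last cheek: (-34, +86, 64) mm in the rack's frame; axes as the rack's.
- rest: Fixed dark wooden rest: base 60 (x) x 150 (y) x 8 mm, two posts 12 mm thick in y at y = -52 and +52 mm, each with an open V notch on top (arms reach 46 mm high, 38 mm wide in x); 92 mm free between the posts. Origin: centre of its underside; y along the rod that lies in the notches at the start, its axis 39 mm above the worktop.
- rod_grip (a point): Point on the axis of the loose steel guard rod (shaft diameter 12 mm, 0.11 to 0.18 kg) near its balance point, where it may be gripped; at the start midway between the posts of the rest. y runs along the rod to its tip; the rod may be rolled about y. The tip (rounded, radius 6 mm) is 125 mm ahead (+y), the collar's seating face 72 mm behind (-y).
- rod_tip (a point): Foremost point of the rod's rounded tip, on the axis, 197 mm ahead of the collar's seating face; axes as rod_grip.
- rod_collar (a point): Centre of the collar face that has to sit against the first cheek (brass disc, diameter 32 mm, 5 mm thick); axes as rod_grip.
- rod_knob (a point): Outer end of the dark wooden knob, on the axis, 31 mm behind the collar's seating face; nearly flat, about 23 mm across (knob diameter at most 27 mm). Push here along the rod's +y; axes as rod_grip. In the holes the rod has 1 mm of play all round, so it hangs a little askew while it overhangs.
- jar_r: Small glass spice bottle with cork, 48 mm across, 100 mm tall, loose, in one of the rack's two bays; origin at the centre of its underside. Leave alone.
- jar_l: Glass salt shaker, 44 mm across, 90 mm tall, loose, in one of the rack's two bays; origin at the centre of its underside. Leave alone.
- mug: Beige and cream mug, 78 mm across, 113 mm with its handle, 100 mm tall, loose on the worktop behind the work; origin at the centre of its underside. Leave alone.
- pot: Round red and white pot, 58 mm across, 50 mm tall, loose on the worktop in front of the rack; origin at the centre of its underside. Leave alone.
- tin: Food tin, 57 mm across, 72 mm tall, loose on the worktop to the left of the rack; origin at the centre of its underside. Leave alone.
- brush: Wooden dish brush, 196 mm long, 38 mm high, lying loose along y near the worktop's front edge; origin at the centre of its underside. Leave alone.

How it is judged:
By the outcome, as a careful person would: the job done as asked, in the order asked, and still so for the second after the job is handed in, with the robot touching nothing.
It also fails if it takes over 72 s, if anything falls off the work surface, if the arm or the gripper's body presses on something with over 40 N, if the wrist force passes 120 N, or if a joint passes its speed limit or range.

## Robot

A 7-joint arm with a two-finger parallel gripper is mounted at the origin on a cart in front of the work surface, level with it; the furniture and walls round the work are solid. World frame = base frame: x ahead of the robot, y to its left, z up, the work surface at z = 0. Lengths are in mm, angles in degrees, forces in N, time in s.
With the tool pointing down it reaches from about 350 to 900 mm from the base axis. Payload 19.9 kg.
Tool frame: the origin (TCP) lies midway between the tips of the shut fingers; the grasp point (between the pads) lies 19 mm behind it (robot.pinch_z is the distance from the TCP to the grasp point, in mm); z points along the fingers, y is the line along which they close (so a half turn about z gives the same grasp; the last joint's range is limited). The gripper opens to 85 mm and grips with 20 to 120 N. Pads are 22 mm wide; open, the fingers measure 114 mm over their backs; the gripper's body (76 mm by 85 mm) begins 54 mm behind the grasp point. The pads swing forward as they close: fully open they stand 13 mm farther back than shut.
Start: joints at [-75.029, 23.915, -0.59, 92.452, 0.269, 63.638, -3.037], TCP at [186.361, 596.549, 231.26] pointing down, gripper open.
Joint ranges: [-161.28, 161.28], [-22.2, 115.67], [-73.04, 71.86], [3.21, 147.25], [-68.34, 248.33], [10.77, 114.83], [-161.83, 161.83]. Speed limits (degrees/s): [108.29, 108.29, 136.94, 136.94, 172.46, 172.46, 172.46].

## Interface

Orientations are given as a 3x3 rotation matrix whose columns are the frame's x, y, z axes.
In Python, from workcell import robot gives the robot as it stands.
- The arm moves only by the shell command python3 -m crank 'ROWS' [FORCE]. ROWS is JSON, a list of rows, each an object of numbers: "claw": the closure, from 0 (fully open) to 1 (shut); "tx", "ty", "tz": the shift along the tool's x, y, z in m; "rx", "ry", "rz": the turn, a rotation vector about the tool's x, y, z in rad. A call has 1 to 12 rows; each row shifts and turns the commanded pose from where the row before left it, along the tool's axes as they then stand; what a row does not reach is not made up. A row lasts 1/10 s, in which the tool goes at most 50 mm and 8.59 degrees, less where a joint would pass 70% of its speed; a pose out of reach is approached as far as the arm can. A call with a gripper value outside its range is refused whole. The fingers move at their own pace and stop on an object; FORCE is the grip in N (left out, the last holds). Time passes only in rows, so rows that do not move let the fingers close. It gives the time, the measured TCP pose, the force, the opening and the grip force at its end, in the units of the state.
- robot.state(): the state, without advancing time (a new reading comes with each control period).
- robot.camera(name): name is "scene" or "top" or "wrist"; returns the picture (400x640x3 uint8, red, green, blue); there is no depth.
- robot.camera_model(name): a dict with "camera_matrix" (3x3 intrinsics, pixels), "R" (3x3) and "t" (3): a world point X has camera coordinates R X + t. Camera axes: x right, y down, z forward; pixel columns grow to the right and rows downward; lengths in mm; the calibration is good to about 2 mm. A picture is of the moment at which its call begins: read the wrist's pose just before it. camera_model takes no time and is no camera call; for the wrist camera it gives the pose at the moment of the call.
- robot.hand_in(): hands the job in; it is judged then, once.
The state is a dict: "clock": time; "joints": joint angles; "joint_vel": joint speeds; "joint_efforts": joint torques, N m; "tool_pos": TCP position; "ee_rot": TCP orientation; "contact_force": force on the tool from outside, world axes, zero at the start; "ft_torque": the same for the moment, N m; "finger_gap": finger opening in mm; "grasp_force": force on a finger pad.
Only numpy, scipy, OpenCV 4.12 (cv2) and the standard library are available. Lean on these libraries where they do the work, as an engineer would, in place of code of your own. Each camera call takes 0.05 s, during which the arm holds its last target. There are 200 camera calls.

## Working session

There is one attempt and no reset: what is moved stays moved. The work goes in short steps, Python scripts to look and compute and a shell command to move; the robot and the scene stay as the last step left them, time stands still between calls to the robot, and variables do not carry over. Pictures are saved under pics/ and viewed, at most 10 in all, crops included, and the job is handed in when it is done.

```bash
mkdir -p pics
cat > h.py <<'E'
import numpy as np, cv2
from workcell import robot
def M(n):
    m=robot.camera_model(n); return np.array(m["camera_matrix"]),np.array(m["R"]),np.array(m["t"]).reshape(3)
def ray(m,p):
    K,R,t=m; d=R.T@np.linalg.solve(K,[p[0],p[1],1.]); return -R.T@t,d/np.linalg.norm(d)
def tri(obs):
    A=np.zeros((3,3));b=np.zeros(3);L=[]
    for m,p in obs:
        o,d=ray(m,p);P=np.eye(3)-np.outer(d,d);A+=P;b+=P@o;L.append((o,P))
    X=np.linalg.solve(A,b); return X,[np.linalg.norm(P@(X-o)) for o,P in L]
def onz(m,p,z):
    o,d=ray(m,p); return o+d*(z-o[2])/d[2]
def proj(m,X):
    K,R,t=m; q=K@(R@np.array(X,float)+t); return q[:2]/q[2]
E
python3 - <<'E'
from h import *
for n in("scene","top"):
    m=M(n); im=robot.camera(n); cv2.imwrite(f"pics/{n}0.png",im[...,::-1]); print(n,np.round(-m[1].T@m[2]),np.round(m[0][0,0]),np.round(m[1],2).tolist())
im=np.vstack([robot.camera("scene")[...,::-1],robot.camera("top")[...,::-1]])
s=robot.state();print(s["clock"],s["tool_pos"],np.round(s["ee_rot"],3).tolist(),s["finger_gap"])
E
```

```text
scene [-410. -554.  859.] 456.0 [[0.49, -0.87, -0.01], [-0.51, -0.28, -0.82], [0.71, 0.4, -0.58]]
top [ 3.73e+02 -1.00e+00  1.10e+03] 385.0 [[-0.01, -1.0, 0.01], [-0.99, 0.01, -0.17], [0.17, -0.02, -0.99]]
0.2 [186.32270137 596.35339495 230.8867774 ] [[-0.954, 0.298, -0.0], [0.298, 0.954, -0.001], [-0.0, -0.001, -1.0]] 85.18076309603047
```

View pics/scene0.png

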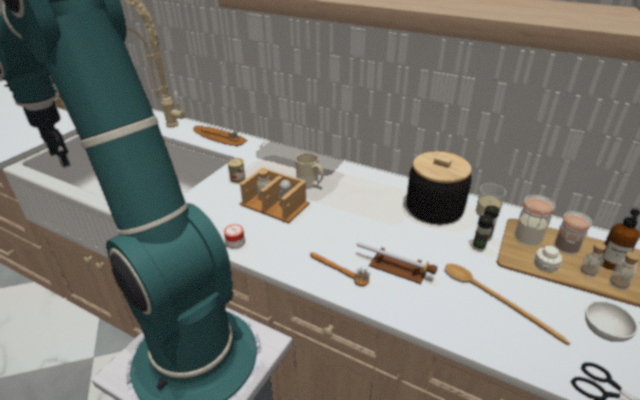

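View pics/top0.png

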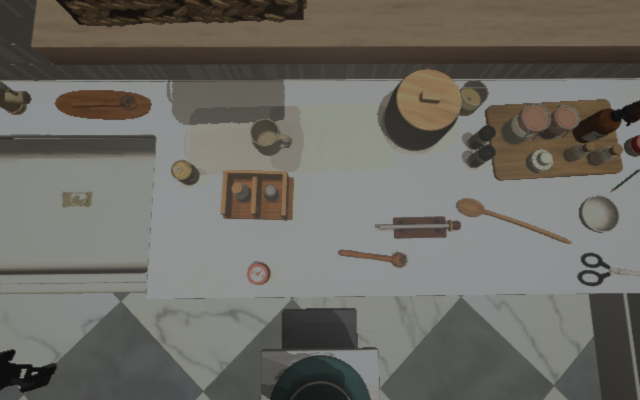

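The top view shows the rod in its rest at about (418,226), with its tip to the left (+y) at about (377,226) and its knob at (457,225). The rack is around (257,195), the pot at (259,272), the mug at (266,136) and the tin at (184,171). I'll enlarge these areas next.

Run:
```python
from h import *
t=cv2.imread("pics/top0.png");s=cv2.imread("pics/scene0.png")
def c(im,x,y,w,h,k): return cv2.resize(im[y:y+h,x:x+w],None,fx=k,fy=k,interpolation=cv2.INTER_CUBIC)
a=c(t,210,160,100,75,4); b=c(t,370,205,100,40,4)
d=c(s,230,160,100,75,4); e=c(s,350,235,100,50,4)
z=np.zeros((20,800,3),np.uint8)
o=np.vstack([np.hstack([a,d]),np.hstack([np.vstack([b,np.zeros((40,400,3),np.uint8)]),e])])
cv2.imwrite("pics/c1.png",o);print(o.shape)
m=M("top")
for n,p,zz in [("knob",(461,225),39),("tip",(376,226),39),("rack r",(292,195),0),("rack l",(222,195),0)]: print(n,onz(m,p,zz).round())
```

```text
(500, 800, 3)
knob [ 481. -397.   39.]
tip [ 480. -161.   39.]
rack r [577.  74.   0.]
rack l [578. 277.   0.]
```

View pics/c1.png

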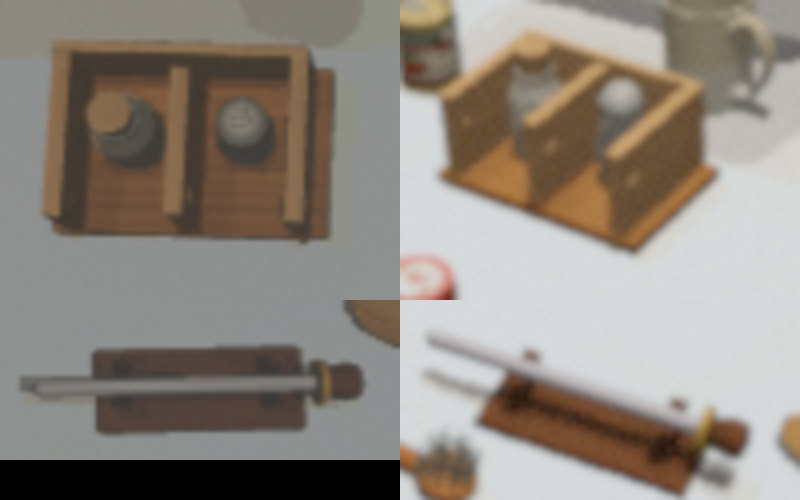

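The crops show the rod's tip near top-view pixel (379,227), its knob end near (460.5,225.5), and the collar near (450,225). The rack's right-hand cheek stands at about (284,195). I'll square the tool to the world axes, then look with the wrist camera over the rack.

```bash
python3 -m crank '[{"rz":0.141},{"rz":0.141},{"rz":0.141},{"rz":0.141},{"rz":0.141},{"rz":0.141},{"rz":0.141},{"rz":0.141},{"rz":0.141},{"tz":-0.01},{"tz":-0.01}]'
python3 -m crank '[{"tx":-0.033,"ty":0.033,"tz":-0.005},{"tx":-0.033,"ty":0.033,"tz":-0.005},{"tx":-0.033,"ty":0.033,"tz":-0.005},{"tx":-0.033,"ty":0.033,"tz":-0.005},{"tx":-0.033,"ty":0.033,"tz":-0.005},{"tx":-0.033,"ty":0.033,"tz":-0.005},{"tx":-0.033,"ty":0.033,"tz":-0.005},{"tx":-0.033,"ty":0.033,"tz":-0.005},{"tx":-0.033,"ty":0.033,"tz":-0.005},{"tx":-0.033},{"tx":-0.033},{}]'
python3 - <<'E'
from h import *
s=robot.state();m=M("wrist");print(s["clock"],s["tool_pos"],np.round(s["ee_rot"],3).tolist())
C=-m[1].T@m[2];print(C.round(),m[0][0,0],np.round(m[1],2).tolist())
for X in [(560,95,64),(560,175,88),(560,255,88),(480,-286,39)]: print(proj(m,X).round())
E
```

```text
0.2 [186.32270137 596.35339495 230.8867774 ] [[-0.954, 0.298, -0.0], [0.298, 0.954, -0.001], [-0.0, -0.001, -1.0]]
[115. 620. 374.] 335.3838203004084 [[0.3, 0.95, -0.0], [0.91, -0.28, 0.3], [0.28, -0.09, -0.96]]
[ 54. 533.]
[ 94. 544.]
[149. 532.]
[-185.  528.]invalid input
invalid input
```

```bash
python3 -m crank '[{"claw":0,"tx":0,"ty":0,"tz":0,"rx":0,"ry":0,"rz":0.141}]' ; python3 -m crank --help; python3 -m crank '[{"claw":0,"rz":0.141}]'
```

```text
clock: 0.3
tool_pos: [186.4, 596.4, 231.0]
ee_rot: [[-0.903, 0.43, -0.0], [0.43, 0.903, -0.0], [-0.0, -0.001, -1.0]]
contact_force: [0.2, 0.1, -0.3]
finger_gap: 85.8
grasp_force: 0.0invalid input: not JSON, or not a number
invalid input
```

```bash
python3 -m crank '[{"claw":0,"tx":0,"ty":0,"tz":0,"rx":0,"ry":0,"rz":0.141},{"claw":0,"tx":0,"ty":0,"tz":0,"rx":0,"ry":0,"rz":0.141},{"claw":0,"tx":0,"ty":0,"tz":0,"rx":0,"ry":0,"rz":0.141},{"claw":0,"tx":0,"ty":0,"tz":0,"rx":0,"ry":0,"rz":0.141},{"claw":0,"tx":0,"ty":0,"tz":0,"rx":0,"ry":0,"rz":0.141},{"claw":0,"tx":0,"ty":0,"tz":0,"rx":0,"ry":0,"rz":0.141},{"claw":0,"tx":0,"ty":0,"tz":0,"rx":0,"ry":0,"rz":0.141},{"claw":0,"tx":0,"ty":0,"tz":0,"rx":0,"ry":0,"rz":0.141}]'
python3 -m crank '[{"claw":0,"tx":-0.033,"ty":0.033,"tz":-0.005,"rx":0,"ry":0,"rz":0},{"claw":0,"tx":-0.033,"ty":0.033,"tz":-0.005,"rx":0,"ry":0,"rz":0},{"claw":0,"tx":-0.033,"ty":0.033,"tz":-0.005,"rx":0,"ry":0,"rz":0},{"claw":0,"tx":-0.033,"ty":0.033,"tz":-0.005,"rx":0,"ry":0,"rz":0},{"claw":0,"tx":-0.033,"ty":0.033,"tz":-0.005,"rx":0,"ry":0,"rz":0},{"claw":0,"tx":-0.033,"ty":0.033,"tz":-0.005,"rx":0,"ry":0,"rz":0},{"claw":0,"tx":-0.033,"ty":0.033,"tz":-0.005,"rx":0,"ry":0,"rz":0},{"claw":0,"tx":-0.033,"ty":0.033,"tz":-0.005,"rx":0,"ry":0,"rz":0},{"claw":0,"tx":-0.04,"ty":0.02,"tz":-0.005,"rx":0,"ry":0,"rz":0},{"claw":0,"tx":-0.04,"ty":0,"tz":0,"rx":0,"ry":0,"rz":0},{"claw":0,"tx":-0.03,"ty":0,"tz":0,"rx":0,"ry":0,"rz":0},{"claw":0,"tx":0,"ty":0,"tz":0,"rx":0,"ry":0,"rz":0}]'
python3 - <<'E'
from h import *
s=robot.state();m=M("wrist");print(s["clock"],s["tool_pos"],np.round(s["ee_rot"],3).tolist())
C=-m[1].T@m[2];print(C.round(),m[0][0,0],np.round(m[1],2).tolist())
for X in [(540,90,64),(560,175,88),(560,255,88),(480,-286,39)]: print(proj(m,X).round())
E
```

```text
clock: 1.1
tool_pos: [186.3, 596.5, 231.1]
ee_rot: [[0.007, 1.0, -0.0], [1.0, -0.007, -0.0], [-0.0, -0.0, -1.0]]
contact_force: [-0.1, -0.1, -0.3]
finger_gap: 85.7
grasp_force: 0.0
clock: 2.3
tool_pos: [470.5, 218.2, 276.6]
ee_rot: [[0.006, 1.0, 0.0], [1.0, -0.006, -0.0], [-0.0, 0.0, -1.0]]
contact_force: [0.2, -1.1, -0.4]
finger_gap: 85.6
grasp_force: 0.0
2.3 [470.50911649 218.22727866 276.64960236] [[0.006, 1.0, 0.0], [1.0, -0.006, -0.0], [-0.0, 0.0, -1.0]]
[471. 295. 420.] 335.3838203004084 [[1.0, -0.01, -0.0], [-0.01, -0.95, 0.3], [-0.0, -0.3, -0.95]]
[375. 277.]
[401. 216.]
[407. 139.]
[324. 478.]
```

```bash
cat > snap.py <<'E'
from h import *; import sys,pickle
n=sys.argv[1]; m=M("wrist"); im=robot.camera("wrist"); cv2.imwrite(f"pics/{n}.png",im[...,::-1]); pickle.dump(m,open(n+".pkl","wb"))
E
python3 snap.py w1
python3 -m crank '[{"claw":0,"tx":-0.04,"ty":0.02,"tz":0,"rx":0,"ry":0,"rz":0},{"claw":0,"tx":-0.04,"ty":0.02,"tz":0,"rx":0,"ry":0,"rz":0},{"claw":0,"tx":-0.04,"ty":0.0,"tz":0,"rx":0,"ry":0,"rz":0},{"claw":0,"tx":0,"ty":0,"tz":0,"rx":0,"ry":0,"rz":0},{"claw":0,"tx":0,"ty":0,"tz":0,"rx":0,"ry":0,"rz":0}]'
python3 snap.py w2
python3 - <<'E'
from h import *
a=cv2.imread("pics/w1.png");b=cv2.imread("pics/w2.png")
def c(im,x,y,w,h,k): return cv2.resize(im[y:y+h,x:x+w],None,fx=k,fy=k,interpolation=cv2.INTER_CUBIC)
o=np.hstack([c(a,280,80,200,300,2),c(b,280,0,200,300,2)]);cv2.imwrite("pics/c2.png",o);print(o.shape)
E
```

```text
clock: 2.85
tool_pos: [510.0, 102.7, 276.3]
ee_rot: [[0.001, 1.0, -0.0], [1.0, -0.001, 0.0], [0.0, -0.0, -1.0]]
contact_force: [-0.6, 1.2, -0.1]
finger_gap: 85.3
grasp_force: 0.0
(600, 800, 3)
```

View pics/c2.png

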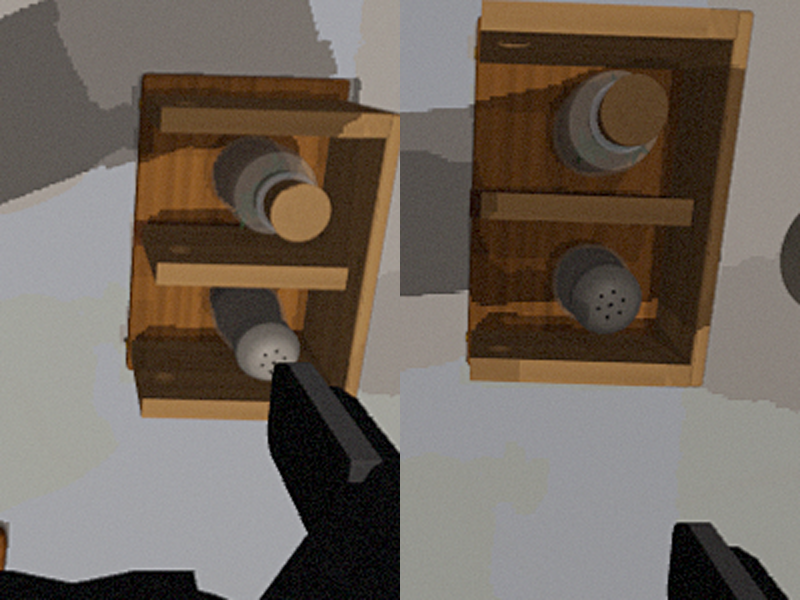

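Both wrist views show the rack with its open front to the left. Full-image pixels for the near cheek's top outer front corner are (351,287) in w1 and (316,190) in w2. The divider's near front corner is (359,222) and (321.5,110.5), and the far cheek's inner front corner is (360.5,145.5) and (321,16.5). The salt shaker is in the right-hand bay.

```bash
cat > rack.py <<'E'
from h import *; import pickle; from scipy.optimize import least_squares as LS
w1=pickle.load(open("w1.pkl","rb"));w2=pickle.load(open("w2.pkl","rb"))
P=[((-50,-86,88),(351,287),(316,190)),((-50,-74,88),(350,280),(315.5,180)),((-50,74,88),(360.5,145.5),(321,16.5)),((-50,86,88),(360.5,133.5),(321.5,2))]
D=[((-50,-6,88),(359,222),(321.5,110.5)),((-50,6,88),(358,212),(321,98))]
for q in P+D:
    X,e=tri([(w1,q[1]),(w2,q[2])]);print(q[0],X.round(1),np.round(e,1))
def rk(p,X): 
    c,s=np.cos(p[3]),np.sin(p[3]); return np.array([p[0]+c*X[0]-s*X[1],p[1]+s*X[0]+c*X[1],p[2]+X[2]])
def f(p,free=1):
    r=[]
    for X,a,b in P: r+=list(proj(w1,rk(p,X))-a)+list(proj(w2,rk(p,X))-b)
    for X,a,b in D:
        X=(X[0]+p[4],X[1],X[2]); r+=list(proj(w1,rk(p,X))-a)+list(proj(w2,rk(p,X))-b)
    return r
if __name__=="__main__":
    s=LS(f,[570,175,0,0,0]);p=s.x;print(p.round(2),np.degrees(p[3]).round(2));print(np.round(s.fun,1))
    print("near",rk(p,(-34,-86,64)).round(1),"far",rk(p,(-34,86,64)).round(1))
    s=LS(lambda q:f([q[0],q[1],0,q[2],q[3]]),[570,175,0,0]);q=s.x;p=[q[0],q[1],0,q[2],q[3]];print(np.round(p,3));print("near",rk(p,(-34,-86,64)).round(1))
E
python3 rack.py
```

```text
(-50, -86, 88) [509.7  87.3  82.4] [0.1 0.1]
(-50, -74, 88) [508.6  98.6  85.8] [0.8 0.8]
(-50, 74, 88) [514.9 248.8  84. ] [0.2 0.2]
(-50, 86, 88) [515.  260.5  82.4] [0.1 0.1]
(-50, -6, 88) [515.6 167.6  84.9] [0.4 0.4]
(-50, 6, 88) [514.7 179.   84.7] [0.1 0.1]
[ 5.6192e+02  1.7221e+02 -2.2000e+00 -3.0000e-02  3.1600e+00] -1.98
[-0.3  1.1 -0.8  0.3  1.4 -1.3  0.  -1.  -0.4  1.2 -0.1  0.5  0.4  1.
 -0.1 -0.2 -0.9  0.2 -0.4 -0.4  0.8 -0.5  0.5 -0.9]
near [525.   87.4  61.8] far [530.9 259.3  61.8]
[ 5.61797e+02  1.72448e+02  0.00000e+00 -3.40000e-02  3.13400e+00]
near [524.9  87.7  64. ]
```

```bash
python3 -m crank '[{"claw":0,"tx":-0.049,"ty":0,"tz":0,"rx":0,"ry":0,"rz":0},{"claw":0,"tx":-0.049,"ty":0,"tz":0,"rx":0,"ry":0,"rz":0},{"claw":0,"tx":-0.049,"ty":0,"tz":0,"rx":0,"ry":0,"rz":0},{"claw":0,"tx":-0.049,"ty":0,"tz":0,"rx":0,"ry":0,"rz":0},{"claw":0,"tx":-0.049,"ty":0,"tz":0,"rx":0,"ry":0,"rz":0},{"claw":0,"tx":-0.049,"ty":0,"tz":0,"rx":0,"ry":0,"rz":0},{"claw":0,"tx":-0.049,"ty":-0.015,"tz":0,"rx":0,"ry":0,"rz":0},{"claw":0,"tx":-0.03,"ty":-0.015,"tz":0,"rx":0,"ry":0,"rz":0},{"claw":0,"tx":0,"ty":0,"tz":0,"rx":0,"ry":0,"rz":0},{"claw":0,"tx":0,"ty":0,"tz":0,"rx":0,"ry":0,"rz":0}]'
python3 snap.py w3
python3 -m crank '[{"claw":0.3,"tx":-0.034,"ty":0,"tz":0.03,"rx":0,"ry":0,"rz":0},{"claw":0.3,"tx":-0.034,"ty":0,"tz":0.03,"rx":0,"ry":0,"rz":0},{"claw":0.3,"tx":0,"ty":0,"tz":0.03,"rx":0,"ry":0,"rz":0},{"claw":0.3,"tx":0,"ty":0,"tz":0,"rx":0,"ry":0,"rz":0},{"claw":0.3,"tx":0,"ty":0,"tz":0,"rx":0,"ry":0,"rz":0}]'
python3 snap.py w4
python3 - <<'E'
from h import *
a=cv2.imread("pics/w3.png");b=cv2.imread("pics/w4.png")
cv2.imwrite("pics/c3.png",np.hstack([a[:,140:540],b[:,140:540]]))
E
```

```text
clock: 3.9
tool_pos: [480.6, -268.6, 276.1]
ee_rot: [[0.0, 1.0, -0.0], [1.0, -0.0, 0.0], [0.0, -0.0, -1.0]]
contact_force: [0.1, 0.6, 0.8]
finger_gap: 85.5
grasp_force: 0.0
clock: 4.45
tool_pos: [480.9, -336.0, 186.8]
ee_rot: [[-0.001, 1.0, -0.0], [1.0, 0.001, 0.001], [0.001, -0.0, -1.0]]
contact_force: [-0.1, -0.5, 1.6]
finger_gap: 59.6
grasp_force: 0.0
```

View pics/c3.png

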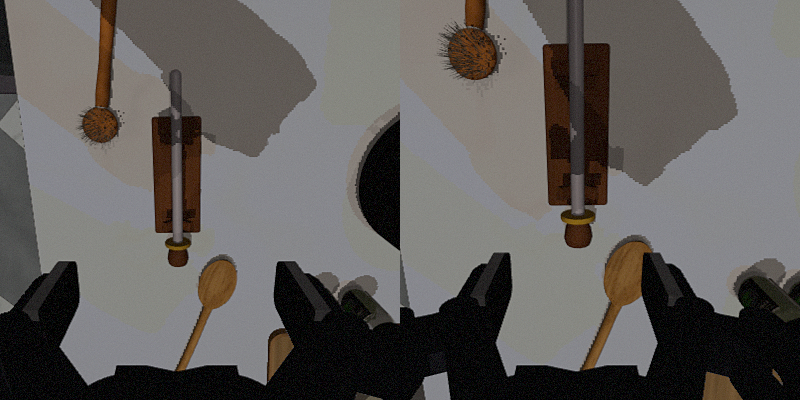

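The tip is at full-frame w3 (315,70), the collar at w3 (317.5,243) and w4 (318,217), and the knob end at w3 (318,265) and w4 (317,247). The brush head is well to the left of the rod, around (240,125) in w3.

Run:
```python
from h import *; import pickle
a=pickle.load(open("w3.pkl","rb"));b=pickle.load(open("w4.pkl","rb"))
for n,p,q in [("collar",(317.5,243),(318,217)),("knob",(318,265),(317,247))]:
    X,e=tri([(a,p),(b,q)]);print(n,X.round(1),np.round(e,1))
for n,p in [("tip",(315.5,70)),("shaft",(317.3,230))]: print(n,onz(a,p,39).round(1))
for n,p in [("top",(315.5,1)),("shaft",(318,200)),("collar",(318,217))]: print(n,onz(b,p,39).round(1))
# subpixel shaft centres by brightness edge in both
for n,m,rows in (("w3",a,range(80,112,6)),("w4",b,range(2,40,6))):
    g=cv2.cvtColor(cv2.imread(f"pics/{n}.png"),6).astype(int)
    for r in rows:
        d=np.diff(cv2.GaussianBlur(g[r-1:r+2].astype(np.float32),(3,3),0)[1]);d=d[295:335]; print(n,r,295+d.argmax()+.5,295+d.argmin()+.5)
```

```text
collar [ 482.5 -368.3   28.7] [0.2 0.2]
knob [ 482.3 -401.1   25.4] [0.6 0.6]
tip [ 480.  -164.1   39. ]
shaft [ 481.9 -346.3   39. ]
top [ 480.3 -188.5   39. ]
shaft [ 482.6 -348.2   39. ]
collar [ 482.6 -364.6   39. ]
w3 80 321.5 302.5
w3 86 321.5 308.5
w3 92 321.5 309.5
w3 98 321.5 310.5
w3 104 321.5 310.5
w3 110 321.5 316.5
w4 2 323.5 305.5
w4 8 323.5 306.5
w4 14 323.5 306.5
w4 20 323.5 306.5
w4 26 323.5 306.5
w4 32 323.5 306.5
w4 38 323.5 306.5
```

```bash
python3 - <<'E'
from h import *
T,S=M("top"),M("scene")
for n,p,q in [("tip",(379.2,227.2),(357,243.7)),("knob",(460.6,225.5),(437,269.2))]:
    X,e=tri([(T,p),(S,q)]);print(n,X.round(1),np.round(e,1))
E
python3 -m crank '[{"claw":0.3,"tx":0.023,"ty":0,"tz":0.02,"rx":0,"ry":0,"rz":-0.0125},{"claw":0.3,"tx":0.023,"ty":0.0005,"tz":0.03,"rx":0,"ry":0,"rz":0},{"claw":0.3,"tx":0,"ty":0,"tz":0.03,"rx":0,"ry":0,"rz":0},{"claw":0.3,"tx":0,"ty":0,"tz":0.03,"rx":0,"ry":0,"rz":0},{"claw":0.3,"tx":0,"ty":0,"tz":0,"rx":0,"ry":0,"rz":0},{"claw":0.3,"tx":0,"ty":0,"tz":0,"rx":0,"ry":0,"rz":0}]'
python3 snap.py w5
```

```text
tip [ 476.4 -168.8   42.4] [0.2 0.2]
knob [ 478.6 -393.2   46.8] [0.1 0.1]
clock: 5.1
tool_pos: [481.1, -291.5, 78.1]
ee_rot: [[-0.012, 1.0, 0.001], [1.0, 0.012, -0.001], [-0.001, 0.001, -1.0]]
contact_force: [0.0, -0.9, 0.8]
finger_gap: 59.7
grasp_force: 0.0
```

View pics/w5.png

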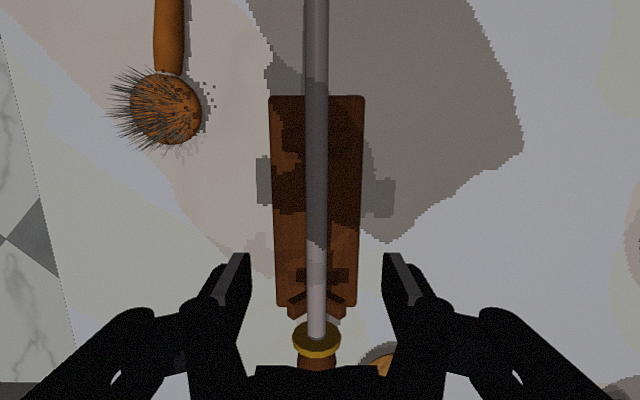

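The rod runs straight up the image between the fingertips (240,255) and (395,255), centred at x≈316. The collar is at (317,338), and the brush is clear at (165,105).

```bash
python3 - <<'E'
from h import *; import pickle
m=pickle.load(open("w5.pkl","rb"))
for p in [(317,334),(316.8,320),(315.5,20)]: print(onz(m,p,39).round(1))
E
python3 -m crank '[{"claw":0.3,"tx":0,"ty":0,"tz":0.02,"rx":0,"ry":0,"rz":0},{"claw":0.3,"tx":0,"ty":0,"tz":0.02,"rx":0,"ry":0,"rz":0},{"claw":0.3,"tx":0,"ty":0,"tz":0.017,"rx":0,"ry":0,"rz":0},{"claw":0.3,"tx":0,"ty":0,"tz":0,"rx":0,"ry":0,"rz":0},{"claw":0.3,"tx":0,"ty":0,"tz":0,"rx":0,"ry":0,"rz":0}]'
```

```text
[ 482.7 -361.6   39. ]
[ 482.4 -350.9   39. ]
[ 479.7 -178.6   39. ]
clock: 5.65
tool_pos: [480.4, -291.9, 20.3]
ee_rot: [[-0.011, 1.0, 0.001], [1.0, 0.011, -0.0], [-0.0, 0.001, -1.0]]
contact_force: [-0.1, -0.2, 0.5]
finger_gap: 59.5
grasp_force: 0.0
```

```bash
python3 -m crank '[{"claw":0.6,"tx":0.001,"ty":0.001,"tz":0,"rx":0,"ry":0,"rz":0},{"claw":0.8,"tx":0,"ty":0,"tz":0,"rx":0,"ry":0,"rz":0},{"claw":1,"tx":0,"ty":0,"tz":0,"rx":0,"ry":0,"rz":0},{"claw":1,"tx":0,"ty":0,"tz":0,"rx":0,"ry":0,"rz":0},{"claw":1,"tx":0,"ty":0,"tz":0,"rx":0,"ry":0,"rz":0},{"claw":1,"tx":0,"ty":0,"tz":0,"rx":0,"ry":0,"rz":0},{"claw":1,"tx":0,"ty":0,"tz":0,"rx":0,"ry":0,"rz":0},{"claw":1,"tx":0,"ty":0,"tz":0,"rx":0,"ry":0,"rz":0}]' 60
```

```text
clock: 6.45
tool_pos: [481.2, -290.6, 19.8]
ee_rot: [[-0.011, 1.0, 0.0], [1.0, 0.011, 0.0], [0.0, 0.0, -1.0]]
contact_force: [-2.6, 2.8, 7.5]
finger_gap: 10.0
grasp_force: 58.4
```

```bash
python3 -m crank '[{"claw":1,"tx":0,"ty":0,"tz":-0.01,"rx":0,"ry":0,"rz":0},{"claw":1,"tx":0,"ty":0,"tz":-0.02,"rx":0,"ry":0,"rz":0},{"claw":1,"tx":0,"ty":0,"tz":-0.03,"rx":0,"ry":0,"rz":0},{"claw":1,"tx":0.01,"ty":0.005,"tz":-0.02,"rx":0,"ry":0,"rz":0.02},{"claw":1,"tx":0.03,"ty":0.005,"tz":0,"rx":0,"ry":0,"rz":0.026},{"claw":1,"tx":0.04,"ty":0.01,"tz":0,"rx":0,"ry":0,"rz":0},{"claw":1,"tx":0.04,"ty":0.01,"tz":0,"rx":0,"ry":0,"rz":0},{"claw":1,"tx":0.04,"ty":0.005,"tz":0,"rx":0,"ry":0,"rz":0},{"claw":1,"tx":0.03,"ty":0,"tz":0,"rx":0,"ry":0,"rz":0},{"claw":1,"tx":0.02,"ty":0,"tz":0,"rx":0,"ry":0,"rz":0},{"claw":1,"tx":0,"ty":0,"tz":0,"rx":0,"ry":0,"rz":0},{"claw":1,"tx":0,"ty":0,"tz":0,"rx":0,"ry":0,"rz":0}]'
python3 -m crank '[{"claw":1,"tx":0,"ty":0,"tz":0.02,"rx":0,"ry":0,"rz":0},{"claw":1,"tx":0,"ty":0,"tz":0.015,"rx":0,"ry":0,"rz":0},{"claw":1,"tx":0,"ty":0,"tz":0,"rx":0,"ry":0,"rz":0},{"claw":1,"tx":0,"ty":0,"tz":0,"rx":0,"ry":0,"rz":0}]'
python3 snap.py w6
python3 - <<'E'
from h import *; import pickle
robot_s=robot.camera("scene"); t=robot.camera("top"); w=cv2.imread("pics/w6.png")
def c(im,x,y,ww,h,k): return cv2.resize(im[y:y+h,x:x+ww],None,fx=k,fy=k,interpolation=cv2.INTER_CUBIC)
sc=c(robot_s[...,::-1],230,160,134,100,3); 
cv2.imwrite("pics/w6c.png",np.hstack([c(w,240,0,200,300,2),np.vstack([sc,c(t[...,::-1],210,160,134,100,3)])[:, :400]]))
m=M("wrist");s=robot.state();R=np.array(s["ee_rot"]);g=np.array(s["tool_pos"])-19*R[:,2];print(s["clock"],g,R.round(3).tolist(),"tip",g+125*R[:,0],proj(m,g+125*R[:,0]),"hole",proj(m,(525,87.5,64)),[proj(M(k),(525,87.5,64)).round(1) for k in("scene","top")])
E
```

```text
clock: 7.65
tool_pos: [522.1, -81.5, 99.8]
ee_rot: [[0.034, 0.999, 0.0], [0.999, -0.034, -0.0], [-0.0, 0.0, -1.0]]
contact_force: [0.2, -0.0, -2.0]
finger_gap: 9.7
grasp_force: 58.7
clock: 8.05
tool_pos: [521.8, -82.3, 64.4]
ee_rot: [[0.036, 0.999, -0.001], [0.999, -0.036, -0.0], [-0.0, -0.001, -1.0]]
contact_force: [0.1, -1.0, -1.7]
finger_gap: 10.1
grasp_force: 58.7
8.2 [522.32593943 -81.78958323  83.92957693] [[0.035, 0.999, 0.001], [0.999, -0.035, -0.0], [-0.0, 0.001, -1.0]] tip [526.68145302  43.1345108   83.91437993] [315.23978718 -64.19500702] hole [ 305.38372932 -196.40855406] [array([287.7, 202.8]), array([285.5, 209.5])]
```

View pics/w6c.png

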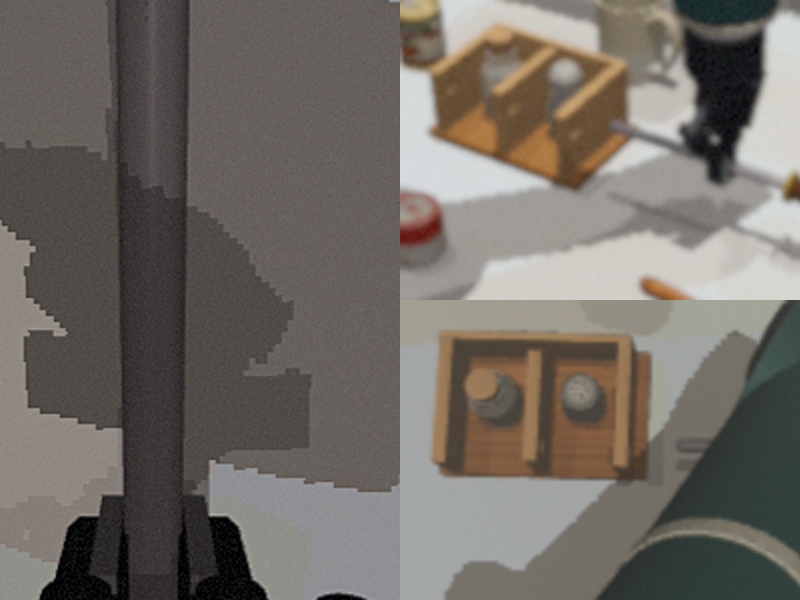

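The scene view shows the rod tip at full-frame (301.7,201.7), just to the right of the first cheek. The top view shows the tip at about (302.7,209). The rod is held level and parallel to the hole line, so I'll lower it to hole height, correct x, and close up.

```bash
python3 -m crank '[{"claw":1,"tx":0,"ty":-0.003,"tz":0.0195,"rx":0,"ry":0,"rz":0},{"claw":1,"tx":0.01,"ty":0,"tz":0,"rx":0,"ry":0,"rz":0},{"claw":1,"tx":0.01,"ty":0,"tz":0,"rx":0,"ry":0,"rz":0},{"claw":1,"tx":0.01,"ty":0,"tz":0,"rx":0,"ry":0,"rz":0},{"claw":1,"tx":0.004,"ty":0,"tz":0,"rx":0,"ry":0,"rz":0},{"claw":1,"tx":0,"ty":0,"tz":0,"rx":0,"ry":0,"rz":0},{"claw":1,"tx":0,"ty":0,"tz":0,"rx":0,"ry":0,"rz":0},{"claw":1,"tx":0,"ty":0,"tz":0,"rx":0,"ry":0,"rz":0}]'
python3 - <<'E'
from h import *
a=robot.camera("scene")[...,::-1]; t=robot.camera("top")[...,::-1]
def c(im,x,y,ww,h,k): return cv2.resize(im[y:y+h,x:x+ww],None,fx=k,fy=k,interpolation=cv2.INTER_CUBIC)
cv2.imwrite("pics/c7.png",np.hstack([c(a,255,175,50,60,8),c(t,260,180,50,60,8)]))
s=robot.state();print(s["clock"],s["tool_pos"],s["contact_force"],s["ee_rot"][1][0])
E
```

```text
clock: 9.0
tool_pos: [520.2, -47.8, 44.9]
ee_rot: [[0.035, 0.999, 0.0], [0.999, -0.035, -0.0], [-0.0, 0.0, -1.0]]
contact_force: [-0.2, 0.2, -1.5]
finger_gap: 9.9
grasp_force: 58.7
9.1 [520.18148204 -47.82248006  44.88415457] [ 0.19418681  0.25243103 -2.06089867] 0.9993841534719604
```

View pics/c7.png

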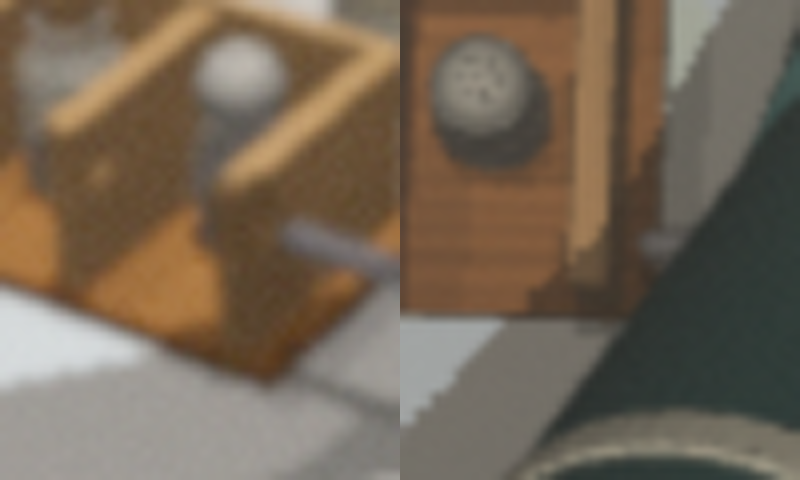

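The scene crop shows the tip at (285,235), just outside the first cheek and clear of it. The top crop shows the tip at (640,243), with the cheek's front top corner at about (590,285). I'll check the relative offset.

Run:
```python
from h import *
T,S=M("top"),M("scene")
tip=(524.6,78,64.1); cor=(509.2,93.3,88)
print("top exp", proj(T,tip)-proj(T,cor),"obs",np.array([640-592,243-285])/8, "mm/px",proj(T,(525.6,78,64))-proj(T,(524.6,78,64)))
c1=(509,87,88)
print("scene exp",proj(S,tip)-proj(S,c1),"obs",np.array([282-228,233-192])/8,"per mm x,y,z",[np.round(proj(S,np.array(tip)+e)-proj(S,tip),2) for e in np.eye(3)])
```

```text
top exp [ 6.50528669 -4.51325394] obs [ 6.   -5.25] mm/px [ 0.0017222  -0.36483582]
scene exp [5.72420105 4.72706636] obs [6.75  5.125] per mm x,y,z [array([ 0.18, -0.17]), array([-0.28, -0.09]), array([-0.02, -0.27])]
```

```bash
python3 -m crank '[{"claw":1,"tx":0.004,"ty":-0.0005,"tz":0,"rx":0,"ry":0,"rz":0},{"claw":1,"tx":0.004,"ty":0,"tz":0,"rx":0,"ry":0,"rz":0},{"claw":1,"tx":0.003,"ty":0,"tz":0,"rx":0,"ry":0,"rz":0},{"claw":1,"tx":0,"ty":0,"tz":0,"rx":0,"ry":0,"rz":0}]' | sed -n '1,2p;4p'
python3 -m crank '[{"claw":1,"tx":0.002,"ty":0,"tz":0,"rx":0,"ry":0,"rz":0},{"claw":1,"tx":0,"ty":0,"tz":0,"rx":0,"ry":0,"rz":0}]' | sed -n '1,2p;4p'
```

```text
clock: 9.5
tool_pos: [520.1, -35.8, 44.8]
contact_force: [-0.9, -0.3, -2.0]
clock: 9.7
tool_pos: [520.2, -34.2, 44.8]
contact_force: [-0.4, -0.0, -1.3]
```

```bash
for i in 1 2; do :; done; python3 -m crank '[{"claw":1,"tx":0.0015,"ty":0,"tz":0,"rx":0,"ry":0,"rz":0},{"claw":1,"tx":0.0015,"ty":0,"tz":0,"rx":0,"ry":0,"rz":0},{"claw":1,"tx":0,"ty":0,"tz":0,"rx":0,"ry":0,"rz":0}]' | sed -n '1,2p;4p'
python3 -m crank '[{"claw":1,"tx":0.0015,"ty":0,"tz":0,"rx":0,"ry":0,"rz":0},{"claw":1,"tx":0.0015,"ty":0,"tz":0,"rx":0,"ry":0,"rz":0},{"claw":1,"tx":0,"ty":0,"tz":0,"rx":0,"ry":0,"rz":0}]' | sed -n '1,2p;4p'
```

```text
clock: 10.0
tool_pos: [520.2, -31.2, 44.8]
contact_force: [-0.7, -0.4, -1.4]
clock: 10.3
tool_pos: [520.4, -28.1, 44.8]
contact_force: [0.1, 0.6, -1.3]
```

```bash
python3 -m crank '[{"claw":1,"tx":0.002,"ty":0,"tz":0,"rx":0,"ry":0,"rz":0},{"claw":1,"tx":0.002,"ty":0,"tz":0,"rx":0,"ry":0,"rz":0},{"claw":1,"tx":0.002,"ty":0,"tz":0,"rx":0,"ry":0,"rz":0},{"claw":1,"tx":0.002,"ty":0,"tz":0,"rx":0,"ry":0,"rz":0},{"claw":1,"tx":0,"ty":0,"tz":0,"rx":0,"ry":0,"rz":0}]' | sed -n '1,2p;4p'
python3 -m crank '[{"claw":1,"tx":0,"ty":0.001,"tz":0,"rx":0,"ry":0,"rz":0},{"claw":1,"tx":0,"ty":0,"tz":0,"rx":0,"ry":0,"rz":0}]' | sed -n '1,2p;4p'
python3 -m crank '[{"claw":1,"tx":0,"ty":-0.002,"tz":0,"rx":0,"ry":0,"rz":0},{"claw":1,"tx":0,"ty":0,"tz":0,"rx":0,"ry":0,"rz":0}]' | sed -n '1,2p;4p'
```

```text
clock: 10.8
tool_pos: [520.7, -20.1, 44.8]
contact_force: [-0.5, -0.5, -2.0]
clock: 11.0
tool_pos: [521.7, -20.5, 44.8]
contact_force: [-0.5, 0.8, -2.0]
clock: 11.2
tool_pos: [519.4, -20.5, 44.8]
contact_force: [0.1, -0.2, -1.2]
```

```bash
python3 -m crank '[{"claw":1,"tx":0,"ty":-0.001,"tz":0,"rx":0,"ry":0,"rz":0},{"claw":1,"tx":0,"ty":0,"tz":0,"rx":0,"ry":0,"rz":0}]' | sed -n '1,2p;4p'
python3 -m crank '[{"claw":1,"tx":0,"ty":0.002,"tz":0.001,"rx":0,"ry":0,"rz":0},{"claw":1,"tx":0,"ty":0,"tz":0,"rx":0,"ry":0,"rz":0}]' | sed -n '1,2p;4p'
python3 -m crank '[{"claw":1,"tx":0,"ty":0,"tz":-0.002,"rx":0,"ry":0,"rz":0},{"claw":1,"tx":0,"ty":0,"tz":0,"rx":0,"ry":0,"rz":0}]' | sed -n '1,2p;4p'
```

```text
clock: 11.4
tool_pos: [518.7, -20.4, 44.9]
contact_force: [0.7, -0.8, -2.3]
clock: 11.6
tool_pos: [520.8, -20.4, 43.7]
contact_force: [0.4, 0.2, -1.3]
clock: 11.8
tool_pos: [520.7, -20.5, 46.0]
contact_force: [-0.5, -0.0, -1.2]
```

```bash
python3 -m crank '[{"claw":1,"tx":0.002,"ty":-0.0005,"tz":0.001,"rx":0,"ry":0,"rz":0},{"claw":1,"tx":0.005,"ty":0,"tz":0,"rx":0,"ry":0,"rz":0},{"claw":1,"tx":0.005,"ty":0,"tz":0,"rx":0,"ry":0,"rz":0},{"claw":1,"tx":0.005,"ty":0,"tz":0,"rx":0,"ry":0,"rz":0},{"claw":1,"tx":0.005,"ty":0,"tz":0,"rx":0,"ry":0,"rz":0},{"claw":1,"tx":0,"ty":0,"tz":0,"rx":0,"ry":0,"rz":0}]' | sed -n '1,2p;4p'
python3 -m crank '[{"claw":1,"tx":0.005,"ty":0,"tz":0,"rx":0,"ry":0,"rz":0},{"claw":1,"tx":0.005,"ty":0,"tz":0,"rx":0,"ry":0,"rz":0},{"claw":1,"tx":0.005,"ty":0,"tz":0,"rx":0,"ry":0,"rz":0},{"claw":1,"tx":0.005,"ty":0,"tz":0,"rx":0,"ry":0,"rz":0},{"claw":1,"tx":0.003,"ty":0,"tz":0,"rx":0,"ry":0,"rz":0},{"claw":1,"tx":0,"ty":0,"tz":0,"rx":0,"ry":0,"rz":0}]' | sed -n '1,2p;4p'
```

```text
clock: 12.4
tool_pos: [520.9, 2.6, 44.8]
contact_force: [0.5, -0.2, -1.4]
clock: 13.0
tool_pos: [521.7, 25.1, 44.8]
contact_force: [-0.0, -0.4, -1.0]
```

```bash
python3 -m crank '[{"claw":1,"tx":0.004,"ty":0,"tz":0,"rx":0,"ry":0,"rz":0},{"claw":1,"tx":0.004,"ty":0,"tz":0,"rx":0,"ry":0,"rz":0},{"claw":1,"tx":0.004,"ty":0,"tz":0,"rx":0,"ry":0,"rz":0},{"claw":1,"tx":0.002,"ty":0,"tz":0,"rx":0,"ry":0,"rz":0},{"claw":1,"tx":0,"ty":0,"tz":0,"rx":0,"ry":0,"rz":0}]' | sed -n '1,2p;4p'
python3 -m crank '[{"claw":1,"tx":0.001,"ty":0,"tz":0,"rx":0,"ry":0,"rz":0},{"claw":1,"tx":0.001,"ty":0,"tz":0,"rx":0,"ry":0,"rz":0},{"claw":1,"tx":0.001,"ty":0,"tz":0,"rx":0,"ry":0,"rz":0},{"claw":1,"tx":0,"ty":0,"tz":0,"rx":0,"ry":0,"rz":0}]' | sed -n '1,2p;4p'
```

```text
clock: 13.5
tool_pos: [522.2, 38.9, 44.8]
contact_force: [-0.3, -0.2, -0.9]
clock: 13.9
tool_pos: [522.3, 41.7, 44.8]
contact_force: [-0.3, 0.5, -1.7]
```

```bash
python3 -m crank '[{"claw":1,"tx":0.001,"ty":0,"tz":0,"rx":0,"ry":0,"rz":0},{"claw":1,"tx":0.001,"ty":0,"tz":0,"rx":0,"ry":0,"rz":0},{"claw":1,"tx":0,"ty":0,"tz":0,"rx":0,"ry":0,"rz":0}]' | sed -n '1,2p;4p'
python3 -m crank '[{"claw":1,"tx":0.001,"ty":0,"tz":0,"rx":0,"ry":0,"rz":0},{"claw":1,"tx":0.001,"ty":0,"tz":0,"rx":0,"ry":0,"rz":0},{"claw":1,"tx":0,"ty":0,"tz":0,"rx":0,"ry":0,"rz":0}]' | sed -n '1,2p;4p'
```

```text
clock: 14.2
tool_pos: [522.5, 43.7, 44.8]
contact_force: [0.2, 0.4, -0.9]
clock: 14.5
tool_pos: [522.6, 45.7, 44.9]
contact_force: [2.3, 0.6, -0.5]
```

The +2.3 N sideways force shows the tip is in the divider's hole and drawing the divider forward, so I'll continue.

```bash
python3 -m crank '[{"claw":1,"tx":0.001,"ty":0,"tz":0,"rx":0,"ry":0,"rz":0},{"claw":1,"tx":0.001,"ty":0,"tz":0,"rx":0,"ry":0,"rz":0},{"claw":1,"tx":0.001,"ty":0,"tz":0,"rx":0,"ry":0,"rz":0},{"claw":1,"tx":0,"ty":0,"tz":0,"rx":0,"ry":0,"rz":0}]' | sed -n '1,2p;4p'
python3 -m crank '[{"claw":1,"tx":0.0015,"ty":0,"tz":0,"rx":0,"ry":0,"rz":0},{"claw":1,"tx":0.0015,"ty":0,"tz":0,"rx":0,"ry":0,"rz":0},{"claw":1,"tx":0.0015,"ty":0,"tz":0,"rx":0,"ry":0,"rz":0},{"claw":1,"tx":0,"ty":0,"tz":0,"rx":0,"ry":0,"rz":0}]' | sed -n '1,2p;4p'
```

```text
clock: 14.9
tool_pos: [522.6, 48.8, 44.8]
contact_force: [2.3, 0.7, -1.7]
clock: 15.3
tool_pos: [522.7, 53.4, 44.8]
contact_force: [2.5, -0.1, -1.6]
```

```bash
python3 -m crank '[{"claw":1,"tx":0.002,"ty":0,"tz":0,"rx":0,"ry":0,"rz":0},{"claw":1,"tx":0.002,"ty":0,"tz":0,"rx":0,"ry":0,"rz":0},{"claw":1,"tx":0.002,"ty":0,"tz":0,"rx":0,"ry":0,"rz":0},{"claw":1,"tx":0,"ty":0,"tz":0,"rx":0,"ry":0,"rz":0}]' | sed -n '1,2p;4p'
python3 -m crank '[{"claw":1,"tx":0.002,"ty":0,"tz":0,"rx":0,"ry":0,"rz":0},{"claw":1,"tx":0.002,"ty":0,"tz":0,"rx":0,"ry":0,"rz":0},{"claw":1,"tx":0.002,"ty":0,"tz":0,"rx":0,"ry":0,"rz":0},{"claw":1,"tx":0,"ty":0,"tz":0,"rx":0,"ry":0,"rz":0}]'
```

```text
clock: 15.7
tool_pos: [522.9, 59.5, 44.8]
contact_force: [1.4, 0.1, -1.3]
clock: 16.1
tool_pos: [523.1, 65.4, 44.8]
ee_rot: [[0.034, 0.999, 0.0], [0.999, -0.034, 0.0], [0.0, 0.0, -1.0]]
contact_force: [1.2, 1.3, -1.9]
finger_gap: 9.7
grasp_force: 58.9
```

```bash
python3 -m crank '[{"claw":1,"tx":0.002,"ty":0,"tz":0,"rx":0,"ry":0,"rz":0},{"claw":1,"tx":0.002,"ty":0,"tz":0,"rx":0,"ry":0,"rz":0},{"claw":1,"tx":0,"ty":0,"tz":0,"rx":0,"ry":0,"rz":0}]' | sed -n '1,2p;4p'
python3 -m crank '[{"claw":0.85,"tx":0,"ty":0,"tz":0,"rx":0,"ry":0,"rz":0},{"claw":0.8,"tx":0,"ty":0,"tz":0,"rx":0,"ry":0,"rz":0},{"claw":0.7,"tx":0,"ty":0,"tz":0,"rx":0,"ry":0,"rz":0},{"claw":0.6,"tx":0,"ty":0,"tz":0,"rx":0,"ry":0,"rz":0},{"claw":0.5,"tx":0,"ty":0,"tz":0,"rx":0,"ry":0,"rz":0},{"claw":0.5,"tx":0,"ty":0,"tz":0,"rx":0,"ry":0,"rz":0},{"claw":0.5,"tx":0,"ty":0,"tz":0,"rx":0,"ry":0,"rz":0}]'
python3 snap.py w8
python3 -m crank '[{"claw":0.5,"tx":0,"ty":0,"tz":-0.02,"rx":0,"ry":0,"rz":0},{"claw":0.5,"tx":0,"ty":0,"tz":-0.04,"rx":0,"ry":0,"rz":0},{"claw":0.5,"tx":-0.02,"ty":0,"tz":-0.04,"rx":0,"ry":0,"rz":0},{"claw":0.7,"tx":-0.045,"ty":0,"tz":-0.02,"rx":0,"ry":0,"rz":0},{"claw":1,"tx":-0.045,"ty":0,"tz":0,"rx":0,"ry":0,"rz":0},{"claw":1,"tx":-0.045,"ty":0,"tz":0,"rx":0,"ry":0,"rz":0},{"claw":1,"tx":0,"ty":0,"tz":0,"rx":0,"ry":0,"rz":0},{"claw":1,"tx":0,"ty":0,"tz":0,"rx":0,"ry":0,"rz":0}]'
python3 snap.py w9
python3 - <<'E'
from h import *
s=robot.camera("scene")[...,::-1]; w=cv2.imread("pics/w9.png")
def c(im,x,y,ww,h,k): return cv2.resize(im[y:y+h,x:x+ww],None,fx=k,fy=k,interpolation=cv2.INTER_CUBIC)
cv2.imwrite("pics/c9.png",np.hstack([w[:,120:520],c(s,245,160,133,133,3)[:400,:399]]))
E
```

```text
clock: 16.4
tool_pos: [523.3, 69.4, 44.8]
contact_force: [1.2, 0.0, -2.2]
clock: 17.1
tool_pos: [523.2, 69.0, 44.8]
ee_rot: [[0.034, 0.999, -0.0], [0.999, -0.034, -0.0], [-0.0, -0.0, -1.0]]
contact_force: [0.0, 0.1, 0.9]
finger_gap: 42.3
grasp_force: 0.0
clock: 17.95
tool_pos: [517.7, -86.7, 164.8]
ee_rot: [[0.037, 0.999, 0.0], [0.999, -0.037, -0.0], [-0.0, 0.0, -1.0]]
contact_force: [-0.1, 0.9, -0.3]
finger_gap: -0.4
grasp_force: 0.0Traceback (most recent call last):
  File "<stdin>", line 4, in <module>
    return _nx.concatenate(arrs, 1, dtype=dtype, casting=casting)
           ~~~~~~~~~~~~~~~^^^^^^^^^^^^^^^^^^^^^^^^^^^^^^^^^^^^^^^
ValueError: all the input array dimensions except for the concatenation axis must match exactly, but along dimension 0, the array at index 0 has size 400 and the array at index 1 has size 399
```

Run:
```python
from h import *
s=robot.camera("scene")[...,::-1]; w=cv2.imread("pics/w9.png")
c=cv2.resize(s[160:293,245:378],(400,400),interpolation=cv2.INTER_CUBIC)
cv2.imwrite("pics/c9.png",np.hstack([w[:,120:520],c]))
```

```text
(no output)
```

View pics/c9.png

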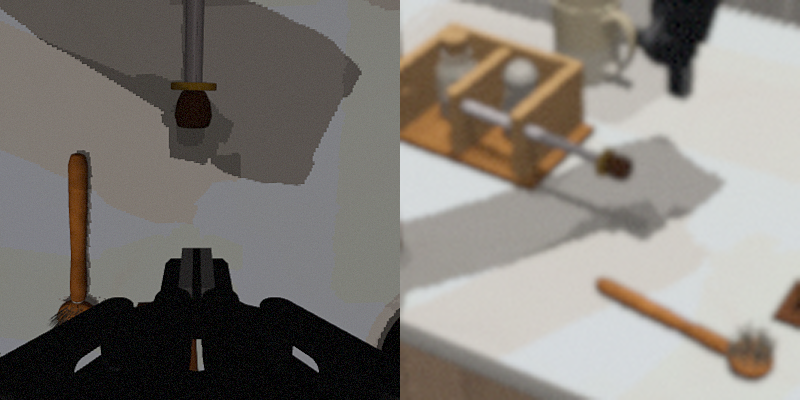

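The rod rests in the first cheek and the divider with its collar well clear. The knob's outer end is at wrist pixel (313,128), directly ahead of the shut fingers at (317,250).

```bash
python3 - <<'E'
from h import *; import pickle
m=pickle.load(open("w9.pkl","rb"))
for z in (56,60,64): print(onz(m,(313.5,127),z).round(1),onz(m,(313.5,85),z).round(1),onz(m,(315,2),z).round(1))
E
python3 -m crank '[{"claw":1,"tx":0,"ty":0.002,"tz":0.04,"rx":0,"ry":0,"rz":0},{"claw":1,"tx":0,"ty":0,"tz":0.04,"rx":0,"ry":0,"rz":0},{"claw":1,"tx":0,"ty":0,"tz":0.041,"rx":0,"ry":0,"rz":0},{"claw":1,"tx":0.01,"ty":0,"tz":0,"rx":0,"ry":0,"rz":0},{"claw":1,"tx":0.01,"ty":0,"tz":0,"rx":0,"ry":0,"rz":0},{"claw":1,"tx":0,"ty":0,"tz":0,"rx":0,"ry":0,"rz":0},{"claw":1,"tx":0,"ty":0,"tz":0,"rx":0,"ry":0,"rz":0}]'
```

```text
[517.9 -30.7  56. ] [519.1  -1.5  56. ] [522.2  50.6  56. ]
[518.  -30.4  60. ] [519.1  -1.6  60. ] [522.1  49.6  60. ]
[518.  -30.1  64. ] [519.1  -1.8  64. ] [522.1  48.7  64. ]
clock: 18.8
tool_pos: [521.7, -65.1, 45.6]
ee_rot: [[0.033, 0.999, 0.003], [0.999, -0.033, 0.0], [0.0, 0.003, -1.0]]
contact_force: [0.4, 0.2, 0.4]
finger_gap: 0.2
grasp_force: 0.0
```

```bash
python3 -m crank '[{"claw":1,"tx":0.005,"ty":-0.003,"tz":0.003,"rx":0,"ry":0,"rz":0},{"claw":1,"tx":0.006,"ty":0,"tz":0,"rx":0,"ry":0,"rz":0},{"claw":1,"tx":0.004,"ty":0,"tz":0,"rx":0,"ry":0,"rz":0},{"claw":1,"tx":0,"ty":0,"tz":0,"rx":0,"ry":0,"rz":0}]' | sed -n '1,2p;4p'
python3 -m crank '[{"claw":1,"tx":0.002,"ty":0,"tz":0,"rx":0,"ry":0,"rz":0},{"claw":1,"tx":0.002,"ty":0,"tz":0,"rx":0,"ry":0,"rz":0},{"claw":1,"tx":0.002,"ty":0,"tz":0,"rx":0,"ry":0,"rz":0},{"claw":1,"tx":0,"ty":0,"tz":0,"rx":0,"ry":0,"rz":0}]' | sed -n '1,2p;4p'
python3 -m crank '[{"claw":1,"tx":0.002,"ty":0,"tz":0,"rx":0,"ry":0,"rz":0},{"claw":1,"tx":0.002,"ty":0,"tz":0,"rx":0,"ry":0,"rz":0},{"claw":1,"tx":0.002,"ty":0,"tz":0,"rx":0,"ry":0,"rz":0},{"claw":1,"tx":0.002,"ty":0,"tz":0,"rx":0,"ry":0,"rz":0},{"claw":1,"tx":0,"ty":0,"tz":0,"rx":0,"ry":0,"rz":0}]' | sed -n '1,2p;4p'
```

```text
clock: 19.2
tool_pos: [518.2, -50.1, 40.9]
contact_force: [0.2, -0.3, 0.2]
clock: 19.6
tool_pos: [518.3, -44.6, 40.8]
contact_force: [0.1, 0.2, 0.7]
clock: 20.1
tool_pos: [518.6, -36.6, 40.8]
contact_force: [-0.5, -0.5, 0.3]
```

```bash
python3 -m crank '[{"claw":1,"tx":0.002,"ty":0,"tz":0,"rx":0,"ry":0,"rz":0},{"claw":1,"tx":0.002,"ty":0,"tz":0,"rx":0,"ry":0,"rz":0},{"claw":1,"tx":0.002,"ty":0,"tz":0,"rx":0,"ry":0,"rz":0},{"claw":1,"tx":0.002,"ty":0,"tz":0,"rx":0,"ry":0,"rz":0}]' | sed -n '1,2p;4p'
python3 snap.py w10
python3 - <<'E'
from h import *
m=M("wrist")
w=cv2.imread("pics/w10.png"); cv2.imwrite("pics/c10.png",cv2.resize(w[150:300,240:390],(600,600),interpolation=cv2.INTER_CUBIC))
for y in (-33,-30,-27,-24,-20): print(y,proj(m,(519,y,61)).round(1), "collar top", proj(m,(519,y+31,61+16)).round(1))
g=cv2.cvtColor(w,cv2.COLOR_BGR2HSV)
for r in range(150,300,6): print(r,w[r,316].tolist(),g[r,316].tolist())
E
```

```text
clock: 20.5
tool_pos: [518.9, -28.8, 40.9]
contact_force: [0.2, -3.4, 0.2]
-33 [316.4 298.7] collar top [313.3 248. ]
-30 [316.1 292.5] collar top [313.  240.2]
-27 [315.9 286.2] collar top [312.6 232.2]
-24 [315.6 279.9] collar top [312.3 224. ]
-20 [315.3 271.3] collar top [311.8 213. ]
150 [61, 62, 68] [4, 26, 68]
156 [52, 57, 60] [19, 34, 60]
162 [51, 52, 52] [30, 5, 52]
168 [57, 58, 61] [8, 17, 61]
174 [56, 57, 64] [4, 32, 64]
180 [57, 58, 63] [5, 24, 63]
186 [59, 59, 64] [0, 20, 64]
192 [54, 59, 63] [17, 36, 63]
198 [11, 33, 49] [17, 198, 49]
204 [7, 39, 52] [21, 221, 52]
210 [0, 50, 62] [24, 255, 62]
216 [14, 48, 68] [19, 203, 68]
222 [0, 19, 30] [19, 255, 30]
228 [6, 20, 43] [11, 219, 43]
234 [11, 28, 40] [18, 185, 40]
240 [0, 18, 38] [14, 255, 38]
246 [1, 9, 33] [8, 247, 33]
252 [6, 17, 41] [9, 218, 41]
258 [16, 22, 34] [10, 135, 34]
264 [9, 10, 36] [1, 191, 36]
270 [0, 19, 33] [17, 255, 33]
276 [0, 0, 0] [0, 0, 0]
282 [11, 16, 17] [25, 90, 17]
288 [12, 12, 3] [90, 191, 12]
294 [13, 6, 17] [161, 165, 17]
```

The fingers are now pushing the knob, reading −3.4 N along y. About 77 mm remains.

```bash
python3 -m crank '[{"claw":1,"tx":0.002,"ty":0,"tz":0,"rx":0,"ry":0,"rz":0},{"claw":1,"tx":0.003,"ty":0,"tz":0,"rx":0,"ry":0,"rz":0},{"claw":1,"tx":0.003,"ty":0,"tz":0,"rx":0,"ry":0,"rz":0},{"claw":1,"tx":0.003,"ty":0.0005,"tz":0,"rx":0,"ry":0,"rz":0}]' | sed -n '1,2p;4p'
python3 -m crank '[{"claw":1,"tx":0.003,"ty":0,"tz":0,"rx":0,"ry":0,"rz":0},{"claw":1,"tx":0.003,"ty":0,"tz":0,"rx":0,"ry":0,"rz":0},{"claw":1,"tx":0.003,"ty":0,"tz":0,"rx":0,"ry":0,"rz":0},{"claw":1,"tx":0.003,"ty":0.0005,"tz":0,"rx":0,"ry":0,"rz":0}]' | sed -n '1,2p;4p'
```

```text
clock: 20.95
tool_pos: [519.8, -18.1, 40.9]
contact_force: [-0.5, -7.4, 2.9]
clock: 21.35
tool_pos: [520.7, -7.0, 41.0]
contact_force: [-2.2, -12.7, 5.4]
```

```bash
python3 -m crank '[{"claw":1,"tx":0.002,"ty":0,"tz":0,"rx":0,"ry":0,"rz":0},{"claw":1,"tx":0.002,"ty":0,"tz":0,"rx":0,"ry":0,"rz":0},{"claw":1,"tx":0.002,"ty":0,"tz":0,"rx":0,"ry":0,"rz":0},{"claw":1,"tx":0.002,"ty":0.0005,"tz":0,"rx":0,"ry":0,"rz":0}]' | sed -n '1,2p;4p'
python3 -m crank '[{"claw":1,"tx":0.002,"ty":0,"tz":0,"rx":0,"ry":0,"rz":0},{"claw":1,"tx":0.002,"ty":0,"tz":0,"rx":0,"ry":0,"rz":0},{"claw":1,"tx":0.002,"ty":0,"tz":0,"rx":0,"ry":0,"rz":0}]' | sed -n '1,2p;4p'
```

```text
clock: 21.75
tool_pos: [521.4, 0.1, 41.1]
contact_force: [-3.2, -18.8, 8.0]
clock: 22.05
tool_pos: [521.6, 5.4, 41.2]
contact_force: [-3.0, -20.9, 10.2]
```

The force is rising, so I'll pause, back off slightly and check where the rod really is.

```bash
python3 -m crank '[{"claw":1,"tx":-0.003,"ty":0,"tz":0,"rx":0,"ry":0,"rz":0},{"claw":1,"tx":0,"ty":0,"tz":0,"rx":0,"ry":0,"rz":0},{"claw":1,"tx":0,"ty":0,"tz":0,"rx":0,"ry":0,"rz":0}]'
python3 snap.py w11
python3 - <<'E'
from h import *
m=M("wrist")
w=cv2.imread("pics/w11.png"); s=robot.camera("scene")[...,::-1]
cv2.imwrite("pics/c11.png",np.hstack([cv2.resize(w[0:320,220:420],(375,600)),cv2.resize(s[160:240,240:296],(420,600),interpolation=cv2.INTER_CUBIC)]))
for y in (0,5,10,15): print(y,proj(m,(521,y,61)).round(1), "collar top", proj(m,(521,y+31,61+16)).round(1), proj(M("scene"),(525+.034*(y+228-87),y+228,64)).round(1))
E
```

```text
clock: 22.35
tool_pos: [521.4, 5.7, 40.7]
ee_rot: [[0.034, 0.999, -0.0], [0.999, -0.034, 0.0], [0.0, -0.0, -1.0]]
contact_force: [-0.4, -0.3, 0.2]
finger_gap: 0.1
grasp_force: 0.5
0 [315.1 301.1] collar top [311.8 251. ] [251.  189.8]
5 [314.7 290.8] collar top [311.2 237.9] [249.8 189.4]
10 [314.2 280.2] collar top [310.6 224.4] [248.5 188.9]
15 [313.8 269.5] collar top [310.  210.6] [247.3 188.5]
```

View pics/c11.png

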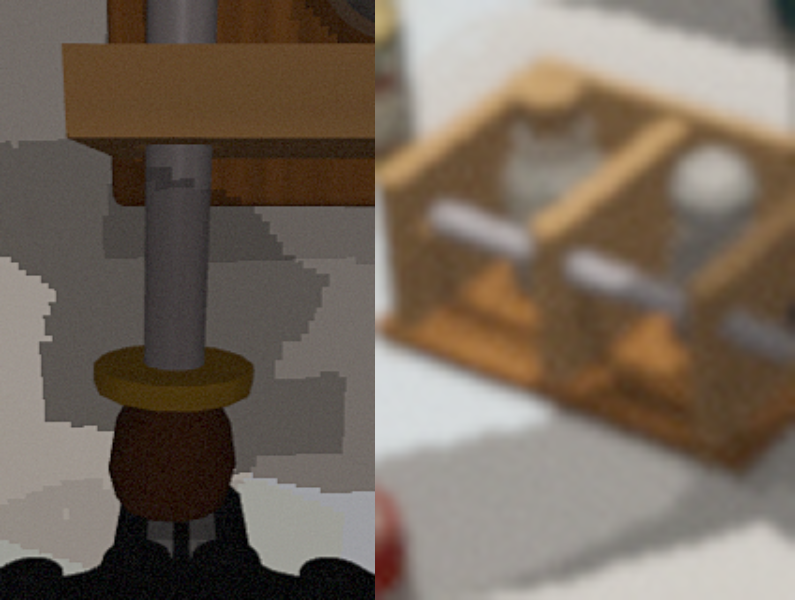

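The wrist crop shows the collar still about 45 mm short of the cheek and the knob against the fingers. The scene crop shows the tip at full-frame (248.3,188.7), about 8 mm short of the last cheek. The load was finger friction holding the knob as the rod levelled, and backing off has released it. I'll work out the rod's line and go on in short pushes.

```bash
python3 - <<'E'
from h import *; import pickle
m=pickle.load(open("w11.pkl","rb"))
for p,z in [((311.7,274),63),((312.3,197),63),((315.8,78),63)]: print(onz(m,p,z).round(1))
# cheek top front corners now
for p in [(220+67/1.875,136/1.875),(220+62/1.875,44/1.875)]: print(onz(m,p,88).round(1))
E
python3 -m crank '[{"claw":1,"tx":0.002,"ty":-0.001,"tz":-0.002,"rx":0,"ry":0,"rz":0},{"claw":1,"tx":0.002,"ty":0,"tz":0,"rx":0,"ry":0,"rz":0},{"claw":1,"tx":0.002,"ty":0,"tz":0,"rx":0,"ry":0,"rz":0}]' | sed -n '1,2p;4p'
```

```text
[520.1  14.1  63. ]
[521.6  46.7  63. ]
[524.4  88.8  63. ]
[508.3  89.4  88. ]
[508.7 101.2  88. ]
clock: 22.75
tool_pos: [520.7, 10.9, 42.9]
contact_force: [-0.6, -10.8, -0.9]
```

```bash
python3 -m crank '[{"claw":1,"tx":0.001,"ty":0.001,"tz":0,"rx":0,"ry":0,"rz":0},{"claw":1,"tx":0,"ty":0.001,"tz":0,"rx":0,"ry":0,"rz":0},{"claw":1,"tx":0,"ty":0,"tz":0,"rx":0,"ry":0,"rz":0}]' | sed -n '1,2p;4p'
python3 -m crank '[{"claw":1,"tx":0.001,"ty":0,"tz":0,"rx":0,"ry":0,"rz":0},{"claw":1,"tx":0.001,"ty":0,"tz":0,"rx":0,"ry":0,"rz":0},{"claw":1,"tx":0,"ty":0,"tz":0,"rx":0,"ry":0,"rz":0}]' | sed -n '1,2p;4p'
```

```text
clock: 23.05
tool_pos: [522.8, 11.4, 42.8]
contact_force: [0.0, -4.0, -0.5]
clock: 23.35
tool_pos: [522.9, 14.5, 42.8]
contact_force: [0.1, -0.6, 0.9]
```

```bash
python3 -m crank '[{"claw":1,"tx":0.0015,"ty":0,"tz":0,"rx":0,"ry":0,"rz":0},{"claw":1,"tx":0.0015,"ty":0,"tz":0,"rx":0,"ry":0,"rz":0},{"claw":1,"tx":0.0015,"ty":0,"tz":0,"rx":0,"ry":0,"rz":0},{"claw":1,"tx":0,"ty":0,"tz":0,"rx":0,"ry":0,"rz":0}]' | sed -n '1,2p;4p'
python3 -m crank '[{"claw":1,"tx":0.0015,"ty":0,"tz":0,"rx":0,"ry":0,"rz":0},{"claw":1,"tx":0.0015,"ty":0,"tz":0,"rx":0,"ry":0,"rz":0},{"claw":1,"tx":0.0015,"ty":0,"tz":0,"rx":0,"ry":0,"rz":0},{"claw":1,"tx":0,"ty":0,"tz":0,"rx":0,"ry":0,"rz":0}]' | sed -n '1,2p;4p'
```

```text
clock: 23.75
tool_pos: [523.0, 18.8, 42.8]
contact_force: [0.3, -0.5, -1.0]
clock: 24.15
tool_pos: [523.2, 23.2, 42.8]
contact_force: [1.0, -0.9, 0.1]
```

```bash
python3 -m crank '[{"claw":1,"tx":0.0015,"ty":0,"tz":0,"rx":0,"ry":0,"rz":0},{"claw":1,"tx":0.0015,"ty":0,"tz":0,"rx":0,"ry":0,"rz":0},{"claw":1,"tx":0.0015,"ty":0,"tz":0,"rx":0,"ry":0,"rz":0},{"claw":1,"tx":0.0015,"ty":0,"tz":0,"rx":0,"ry":0,"rz":0},{"claw":1,"tx":0,"ty":0,"tz":0,"rx":0,"ry":0,"rz":0}]' | sed -n '1,2p;4p'
python3 -m crank '[{"claw":1,"tx":0.0015,"ty":0,"tz":0,"rx":0,"ry":0,"rz":0},{"claw":1,"tx":0.0015,"ty":0,"tz":0,"rx":0,"ry":0,"rz":0},{"claw":1,"tx":0.0015,"ty":0,"tz":0,"rx":0,"ry":0,"rz":0},{"claw":1,"tx":0.0015,"ty":0,"tz":0,"rx":0,"ry":0,"rz":0},{"claw":1,"tx":0,"ty":0,"tz":0,"rx":0,"ry":0,"rz":0}]' | sed -n '1,2p;4p'
python3 snap.py w12
python3 - <<'E'
from h import *
w=cv2.imread("pics/w12.png"); m=M("wrist"); h=cv2.cvtColor(w,cv2.COLOR_BGR2HSV)
k=cv2.inRange(h,(14,150,40),(32,255,255)); ys,xs=np.nonzero(k[150:300,250:380]); print("brass rows",np.percentile(ys,[1,5,50,95,99])+150,len(ys))
for r in range(170,300,8): print(r,w[r,313].tolist())
for y in (36,40,44): print(y,"knob end",proj(m,(522,y,63)).round(1),"collar seat",proj(m,(522,y+31,63)).round(1),"top",proj(m,(522,y+31,79)).round(1))
E
```

```text
clock: 24.65
tool_pos: [523.4, 29.3, 42.8]
contact_force: [0.8, -1.8, -0.7]
clock: 25.15
tool_pos: [523.5, 35.3, 42.8]
contact_force: [0.3, -1.8, 0.1]
brass rows [151. 154. 195. 236. 261.] 3644
170 [42, 62, 88]
178 [35, 65, 87]
186 [58, 58, 62]
194 [70, 66, 75]
202 [0, 38, 61]
210 [15, 59, 82]
218 [20, 23, 43]
226 [2, 22, 42]
234 [13, 24, 44]
242 [0, 15, 35]
250 [15, 18, 41]
258 [17, 21, 45]
266 [23, 31, 42]
274 [5, 24, 36]
282 [2, 0, 0]
290 [11, 8, 4]
298 [18, 17, 8]
36 knob end [312. 288.] collar seat [308.9 218.4] top [307.9 234.4]
40 knob end [311.6 279.5] collar seat [308.5 208.7] top [307.4 223.5]
44 knob end [311.2 270.9] collar seat [308.1 198.8] top [306.9 212.5]
```

```bash
python3 -m crank '[{"claw":1,"tx":0.0015,"ty":0,"tz":0,"rx":0,"ry":0,"rz":0},{"claw":1,"tx":0.0015,"ty":0,"tz":0,"rx":0,"ry":0,"rz":0},{"claw":1,"tx":0.0015,"ty":0,"tz":0,"rx":0,"ry":0,"rz":0},{"claw":1,"tx":0.0015,"ty":0,"tz":0,"rx":0,"ry":0,"rz":0},{"claw":1,"tx":0,"ty":0,"tz":0,"rx":0,"ry":0,"rz":0}]' | sed -n '1,2p;4p'
python3 -m crank '[{"claw":1,"tx":0.001,"ty":0,"tz":0,"rx":0,"ry":0,"rz":0},{"claw":1,"tx":0.001,"ty":0,"tz":0,"rx":0,"ry":0,"rz":0},{"claw":1,"tx":0.001,"ty":0,"tz":0,"rx":0,"ry":0,"rz":0},{"claw":1,"tx":0,"ty":0,"tz":0,"rx":0,"ry":0,"rz":0}]' | sed -n '1,2p;4p'
```

```text
clock: 25.7
tool_pos: [523.8, 41.3, 42.8]
contact_force: [0.0, -0.2, 0.1]
clock: 26.1
tool_pos: [523.9, 44.2, 42.8]
contact_force: [0.2, -2.5, -0.1]
```

```bash
python3 -m crank '[{"claw":1,"tx":0.001,"ty":0,"tz":0,"rx":0,"ry":0,"rz":0},{"claw":1,"tx":0.001,"ty":0,"tz":0,"rx":0,"ry":0,"rz":0},{"claw":1,"tx":0,"ty":0,"tz":0,"rx":0,"ry":0,"rz":0}]' | sed -n '1,2p;4p'
python3 -m crank '[{"claw":1,"tx":0.001,"ty":0,"tz":0,"rx":0,"ry":0,"rz":0},{"claw":1,"tx":0.001,"ty":0,"tz":0,"rx":0,"ry":0,"rz":0},{"claw":1,"tx":0,"ty":0,"tz":0,"rx":0,"ry":0,"rz":0}]' | sed -n '1,2p;4p'
```

```text
clock: 26.4
tool_pos: [523.9, 45.8, 42.8]
contact_force: [0.1, -5.0, -0.3]
clock: 26.7
tool_pos: [523.9, 46.0, 42.8]
contact_force: [-0.6, -15.0, 1.0]
```

The rod stopped at y≈46 with 15 N, which is where the collar should seat. I'll back off and check by pixels.

```bash
python3 -m crank '[{"claw":1,"tx":-0.01,"ty":0,"tz":0,"rx":0,"ry":0,"rz":0},{"claw":1,"tx":-0.02,"ty":0,"tz":0,"rx":0,"ry":0,"rz":0},{"claw":1,"tx":-0.03,"ty":0,"tz":-0.02,"rx":0,"ry":0,"rz":0},{"claw":1,"tx":-0.02,"ty":0,"tz":-0.04,"rx":0,"ry":0,"rz":0},{"claw":1,"tx":0,"ty":0,"tz":-0.04,"rx":0,"ry":0,"rz":0},{"claw":1,"tx":0,"ty":0,"tz":0,"rx":0,"ry":0,"rz":0},{"claw":1,"tx":0,"ty":0,"tz":0,"rx":0,"ry":0,"rz":0}]' | sed -n '1,2p;4p'
python3 snap.py w13
python3 - <<'E'
from h import *
w=cv2.imread("pics/w13.png"); m=M("wrist")
for y in (46,56.5,82.5,87.5): print(y,[proj(m,(524,y,z)).round(1) for z in (63,79,88)])
u,v=proj(m,(524,80,79)).astype(int)
for r in range(max(v-50,0),v+90,3): print(r,w[r,u].tolist(),w[r,u+20].tolist())
S=M("scene");s=robot.camera("scene")
p=proj(S,(530,270,63)); print("tip exp",p.round(1)); x,y=p.astype(int)
for r in range(y-6,y+7): print(r,[int(s[r,c].astype(int).sum()/3) for c in range(x-10,x+14,2)])
E
```

```text
clock: 27.4
tool_pos: [521.5, -31.4, 143.3]
contact_force: [0.1, 0.7, -0.7]
46 [array([316.6,  96.6]), array([316.6,  96.5]), array([316.6,  96.4])]
56.5 [array([316.,  79.]), array([316. ,  77.5]), array([315.9,  76.6])]
82.5 [array([314.5,  33.1]), array([314.4,  27.8]), array([314.2,  24.5])]
87.5 [array([314.2,  23.9]), array([314. ,  17.8]), array([313.9,  13.9])]
0 [31, 50, 73] [20, 49, 76]
3 [30, 55, 74] [30, 49, 73]
6 [26, 49, 76] [31, 56, 76]
9 [27, 56, 76] [29, 56, 76]
12 [1, 23, 37] [21, 26, 44]
15 [0, 11, 26] [0, 22, 29]
18 [21, 53, 71] [18, 27, 43]
21 [6, 47, 66] [3, 33, 48]
24 [15, 54, 75] [11, 32, 52]
27 [1, 27, 39] [12, 35, 50]
30 [0, 5, 23] [0, 17, 33]
33 [0, 13, 23] [7, 20, 38]
36 [4, 11, 27] [23, 23, 38]
39 [0, 8, 26] [4, 27, 53]
42 [17, 29, 46] [20, 39, 60]
45 [0, 11, 36] [6, 24, 50]
48 [15, 22, 40] [4, 20, 39]
51 [6, 17, 42] [2, 8, 31]
54 [0, 13, 33] [0, 0, 17]
57 [0, 2, 26] [7, 12, 25]
60 [6, 14, 37] [7, 10, 24]
63 [11, 22, 38] [1, 3, 16]
66 [0, 23, 31] [22, 27, 35]
69 [0, 6, 23] [39, 44, 50]
72 [23, 32, 39] [66, 69, 75]
75 [2, 19, 23] [66, 72, 77]
78 [70, 77, 8
[... 541 characters left out ...]
32, 152, 131, 102, 80, 79]
182 [185, 141, 118, 103, 91, 119, 147, 143, 105, 82, 79, 78]
183 [203, 185, 168, 144, 126, 131, 143, 123, 86, 76, 82, 76]
184 [213, 206, 199, 183, 156, 126, 118, 95, 78, 82, 78, 74]
185 [215, 214, 211, 197, 161, 115, 88, 81, 84, 86, 80, 80]
186 [216, 217, 215, 203, 161, 108, 77, 85, 114, 119, 94, 85]
187 [215, 216, 216, 210, 179, 121, 81, 96, 142, 155, 136, 112]
188 [216, 216, 216, 214, 200, 146, 87, 96, 147, 168, 166, 148]
189 [216, 217, 215, 217, 211, 161, 86, 93, 126, 155, 168, 168]
190 [216, 216, 216, 216, 213, 167, 86, 78, 98, 124, 148, 163]
191 [214, 216, 217, 216, 214, 175, 89, 77, 74, 92, 114, 139]
192 [216, 215, 217, 217, 215, 185, 94, 74, 69, 75, 86, 105]
```

Seated: the knob end is at pixel row ~77 (79 expected when seated). The collar's brass rows 18–24 run straight into the cheek face, with no shaft showing between them.

```bash
python3 -c "
from workcell import robot
print(robot.hand_in())"
```

```text
the job is handed in; nothing more can be done
None
```

The guard rod is in: it went through the first cheek and the divider, was let go with its collar well clear, then was pushed through the last cheek until the collar sat against the first; the push peaked at about 21 N for a moment while the rod was binding, nothing else was touched as far as I could tell, and I handed the job in at about 27.5 s.

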